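# Tare the kitchen scale that carries the empty glass

### The job

Two identical mechanical kitchen scales stand on the range. Tare the one with the empty glass tumbler in its pan: turn the black bar knob in the middle of its dial anticlockwise until the needle points at the red zero mark, then let go. Leave the glass standing in its pan, and leave the dial of the other scale, with the onion, as it is.

Things in the scene. Friction and masses are not known exactly. Their poses are not given: they have to be found in the camera images.
- tumbler_scale_knob (a joint): Tare knob of the scale with the glass (rad): 0 when its needle points at the red zero mark, on the dial's rim nearest the pan; grows clockwise seen from above. The needle turns with the knob. Starts 0.6 to 1.25 clockwise of zero, has light friction (0.06 N m), stays where it is left, can overrun zero by 1.6. The dial's small divisions are 10 degrees.
- tumbler_scale_grip (a point): Point on that knob's vertical axis, at the height to grip. Knob: black bar 46 mm long (x), 16 thick (y), 31 tall on a round foot 48 across; the point is 8 mm below the bar's top, 22 above the foot. x points along the bar to the needle and turns with the knob; z up. White dial 120 across; steel pan 128 across, its centre 155 mm behind the axis, rim 63 above the range. The green scale stands firm.
- tumbler_mid (a point): Centre, half-way up, of the clear glass tumbler (80 mm diameter, 91 mm tall) standing loose in the pan of the scale to tare. z points up along its axis.
- onion_scale_needle (a point): Needle tip of the other scale, the one with an onion in its pan; 52 mm from that knob's axis. That scale is like the first, and its knob turns as easily.
There are look-alikes about, which are no part of the job. Leave any pink or turquoise look-alike of the part that bears tumbler_mid alone.

How it is judged:
By the outcome, as a careful person would: the job done as asked, in the order asked, and still so for the second after the job is handed in, with the robot touching nothing.
It also fails if it takes over 29 s, if anything falls off the work surface, if the arm or the gripper's body presses on something with over 40 N, if the wrist force passes 120 N, or if a joint passes its speed limit or range.

### The arm

A 6-joint arm with a two-finger parallel gripper is mounted at the origin on a cart in front of the work surface, level with it; the furniture and walls round the work are solid. World frame = base frame: x ahead of the robot, y to its left, z up, the work surface at z = 0. Lengths are in m, angles in rad, forces in N, time in s.
With the tool pointing down it reaches from about 0.35 to 0.775 m from the base axis. Payload 5.5 kg.
Tool frame: the origin (TCP) lies at the very end of the fingers, on their centre line; the grasp point (between the pads) lies 19 mm behind it; z points along the fingers, y is the line along which they close (so a half turn about z gives the same grasp; the last joint's range is limited). The gripper opens to 85 mm and grips with 20 to 120 N. Pads are 22 mm wide; open, the fingers measure 114 mm over their backs; the gripper's body (76 mm by 85 mm) begins 54 mm behind the grasp point. The pads swing forward as they close: fully open they stand 13 mm farther back than shut.
Start: joints at [1.046, 0.313, 0.046, 1.304, 0, 1.431], TCP at [0.216, 0.533, 0.231] pointing down, gripper open.
Joint ranges: [-2.76, 2.76], [-0.86, 1.69], [-1.03, 1.26], [-2.2, 2.34], [-1.47, 1.5], [-3.14, 3.14]. Speed limits (rad/s): [2.57, 2.57, 3.14, 3.14, 3.14, 3.14].

### API

Orientations are given as a unit quaternion [w, x, y, z].
In Python, from cell import ctrl gives the robot as it stands.
- The arm moves only by the tool apply_moves, never from a script. Its argument "rows" is a list of rows, each a list of 7 numbers: the shift along the tool's x, y, z in m, then the turn, a rotation vector about the tool's x, y, z in degrees, then the finger opening in m, from 0 to 0.0854. In form: [[tx, ty, tz, ax, ay, az, jaw], ...]. A call has 1 to 10 rows; each row is the pose to reach, as a shift and turn from the pose commanded when the call began, along the tool's axes at that moment; what a row does not reach only later rows make up. A row lasts 1/12 s, in which the tool goes at most 41.7 mm and 7.16 degrees, less where a joint would pass 70% of its speed; a pose out of reach is approached as far as the arm can. A call with a gripper value outside its range is refused whole. The fingers move at their own pace and stop on an object; "newtons" is the grip in N (left out, the last holds). Time passes only in rows, so rows that repeat a pose let the fingers close. It gives the time, the measured TCP pose, the force, the opening and the grip force at its end, in the units of the state.
- ctrl.get_state(): the state, without advancing time (a new reading comes with each control period).
- ctrl.camera(name): name is "scene" or "top" or "wrist"; returns (picture, depth): 420x560x3 uint8, red, green, blue; 420x560 float32, m along the optical axis (not along the pixel's ray), 0 where there is no reading.
- ctrl.get_calibration(name): a dict with "vfov" (degrees; the focal length in pixels is half the picture's height over the tangent of half this angle, whatever the lens; pixels are square), "cx", "cy" (the principal point, pixels), "cam_to_world" (4x4, takes a point from camera to world coordinates). Camera axes: x right, y down, z forward; pixel columns grow to the right and rows downward; lengths in m; the calibration is good to about 2 mm. The wrist camera is an equidistant fisheye: a pixel r from the principal point sees the ray r / f radians off the axis. A picture is of the moment at which its call begins: read the wrist's pose just before it. get_calibration takes no time and is no camera call; for the wrist camera it gives the pose at the moment of the call.
- ctrl.job_done(): hands the job in; it is judged then, once.
The state is a dict: "time_s": time; "joint_pos": joint angles; "joint_velocities": joint speeds; "joint_torque": joint torques, N m; "eef_pos": TCP position; "tool_rot": TCP orientation; "wrist_force": force on the tool from outside, world axes, zero at the start; "moment": the same for the moment, N m; "finger_gap": opening from 0.0 (shut) to 1.0 (fully open); "grasp_force": force on a finger pad.
Only numpy, scipy, OpenCV 4.12 (cv2) and the standard library are available. Lean on these libraries where they do the work, as an engineer would, in place of code of your own. Each camera call takes 0.05 s, during which the arm holds its last target. There are 200 camera calls.

## Working session

There is one attempt and no reset: what is moved stays moved. The work goes in short steps, Python scripts to look and compute and a tool call to move; the robot and the scene stay as the last step left them, time stands still between calls to the robot, and variables do not carry over. Pictures are saved under pics/ and viewed, at most 10 in all, crops included, and the job is handed in when it is done.

Besides the shell and the picture viewer there is one more tool, called as name(argument=value, ...) on one line, values as JSON. apply_moves: Moves the arm, as the interface text tells. Its arguments: {"type":"object","properties":{"rows":{"type":"array"},"newtons":{"type":"number"}},"required":["rows"]}

```bash
mkdir -p pics; cat > h.py <<'E'
import numpy as np,cv2
from cell import ctrl
def snap(n,f):
    c=ctrl.get_calibration(n); p,d=ctrl.camera(n)
    cv2.imwrite(f'pics/{f}.png',p[:,:,::-1]); np.savez(f'pics/{f}.npz',p=p,d=d,T=c['cam_to_world'],v=c['vfov'],cx=c['cx'],cy=c['cy'],fish=(n=='wrist'))
def ray(f,u,v):
    z=np.load(f'pics/{f}.npz'); fl=210/np.tan(np.radians(float(z['v'])/2)); a=np.array([(u-z['cx'])/fl,(v-z['cy'])/fl])
    if z['fish']:
        r=np.hypot(*a); s=np.tan(r)/r if r>1e-9 else 1; a=a*s
    return z,np.array([a[0],a[1],1.])
def pt(f,u,v):
    z,r=ray(f,u,v); T=z['T']; return T[:3,:3]@(r*z['d'][int(round(v)),int(round(u))])+T[:3,3]
def atz(f,u,v,h):
    z,r=ray(f,u,v); T=z['T']; w=T[:3,:3]@r; return T[:3,3]+w*(h-T[2,3])/w[2]
E
python3 - <<'E'
from h import *
snap('scene','s0');snap('top','t0');s=ctrl.get_state();print(s)
E
```

```text
{'time_s': 0.1, 'joint_pos': array([ 1.04639818e+00,  3.13963304e-01,  4.51233567e-02,  1.30360618e+00,
       -5.60495730e-06,  1.43118032e+00]), 'joint_velocities': array([ 0.00022381, -0.00192537,  0.00194605, -0.00064172, -0.00094693,
        0.00136183]), 'joint_torque': array([ 2.90639786e-03, -4.81726170e+01,  2.99243259e+01,  1.27918032e-02,
       -1.19073161e-04, -2.09666149e-05]), 'eef_pos': array([0.21562546, 0.53256121, 0.230489  ]), 'tool_rot': array([-2.66219120e-04,  1.91206328e-01,  9.81549520e-01, -7.80764825e-04]), 'wrist_force': array([ 0.62039215, -1.35029946, -0.36684705]), 'moment': array([0.04279962, 0.01118413, 0.00685751]), 'grasp_force': 0.0, 'finger_gap': 0.9978348650105897}
```

View pics/t0.png

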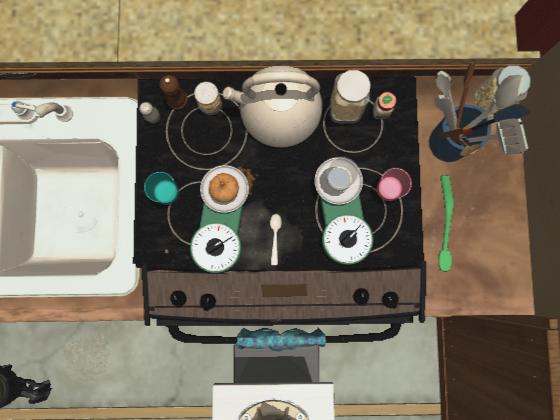

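View pics/s0.png

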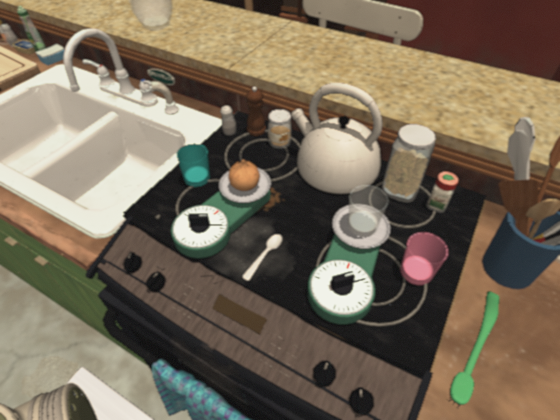

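The top view shows the tumbler scale on the right: dial at about (347,239), pan and clear glass at (338,181). The onion scale's dial is at (215,247), and the pink cup is at (394,184). I'll measure and zoom in.

```bash
python3 - <<'E'
from h import *
for u,v in [(347,239),(335,250),(360,228),(355,250),(338,181),(338,200),(325,190),(215,247),(394,184)]: print(u,v,pt('t0',u,v).round(3))
z=np.load('pics/t0.npz');print(z['T'].round(3),z['v'])
c=z['p'][150:275,310:420,::-1];cv2.imwrite('pics/t0c.png',cv2.resize(c,None,fx=4.8,fy=4.8,interpolation=cv2.INTER_CUBIC))
E
```

```text
347 239 [ 0.526 -0.197  0.077]
335 250 [ 0.5   -0.168  0.041]
360 228 [ 0.557 -0.236  0.043]
355 250 [ 0.499 -0.221  0.043]
338 181 [ 0.679 -0.178  0.072]
338 200 [ 0.631 -0.179  0.054]
325 190 [ 0.658 -0.144  0.056]
215 247 [0.509 0.144 0.08 ]
394 184 [ 0.68  -0.338  0.013]
[[-0.013 -0.991  0.136  0.413]
 [-1.     0.012 -0.008 -0.026]
 [ 0.006 -0.136 -0.991  1.474]
 [ 0.     0.     0.     1.   ]] 42.418604378717475
```

View pics/t0c.png

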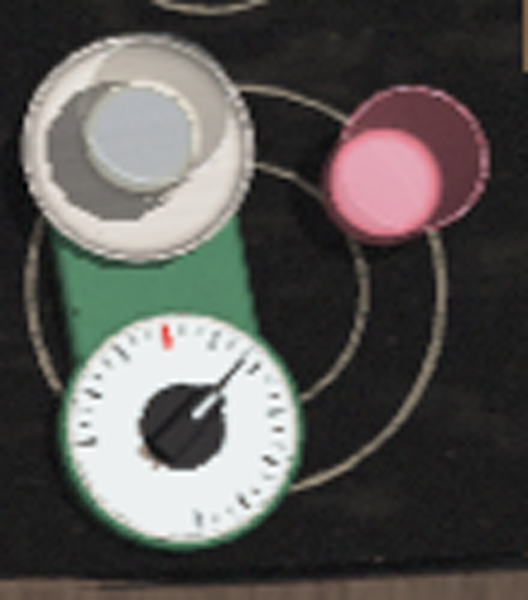

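The enlarged crop shows the knob at about (182,430), the needle tip at (250,350) and the red mark at (166,335). That puts the needle about 50° clockwise of zero.

```bash
cat >> h.py <<'E'
from scipy.spatial.transform import Rotation as R
def rot():
    q=ctrl.get_state()['tool_rot']; return R.from_quat([q[1],q[2],q[3],q[0]])
def totool(p,yaw):
    s=ctrl.get_state(); r=rot(); d=r.inv().apply(np.array(p)-s['eef_pos'])
    c,n=np.cos(yaw),np.sin(yaw); T=R.from_matrix(np.array([[c,n,0],[n,-c,0],[0,0,-1]]))
    print('shift mm',(d*1000).round(1),'turn deg',(r.inv()*T).as_rotvec(True).round(2))
def az(a,b): return np.degrees(np.arctan2(b[1]-a[1],b[0]-a[0]))
E
python3 - <<'E'
from h import *
w=lambda x,y,h=.044: atz('t0',310+(x+.5)/4.8-.5,150+(y+.5)/4.8-.5,h)
c=w(182,430);print('c',c)
for n,p in dict(L=(62,430),Rr=(302,430),T=(182,313),B=(182,548)).items(): print(n,np.linalg.norm(w(*p)-c))
red=w(166,335);nd=w(250,350);pan=w(138,146,.063)
print('red',az(c,red),np.linalg.norm(red-c),'needle',az(c,nd),np.linalg.norm(nd-c),'pan',pan,az(c,pan),np.linalg.norm((pan-c)[:2]))
totool([c[0],c[1],.2],np.radians(az(c,nd)+180))
E
```

```text
c [ 0.52771144 -0.20207625  0.044     ]
L 0.0662434930425408
Rr 0.06628044165258697
T 0.06508527979504845
B 0.06483650000753986
red 7.925568250296059 0.05338289007919562 needle -41.58662835299658 0.05873724796318442 pan [ 0.68368349 -0.17992788  0.063     ] 8.082092112342568 0.15753676816630058
shift mm [-565.  -563.7   31.3] turn deg [-0.09  0.   19.54]
```

apply_moves(rows=[[-0.283,-0.282,0.015,0,0,10,0.06],[-0.283,-0.282,0.015,0,0,10,0.06],[-0.283,-0.282,0.015,0,0,10,0.06],[-0.283,-0.282,0.015,0,0,10,0.06],[-0.283,-0.282,0.015,0,0,10,0.06],[-0.283,-0.282,0.015,0,0,10,0.06],[-0.283,-0.282,0.015,0,0,10,0.06],[-0.283,-0.282,0.015,0,0,10,0.06],[-0.283,-0.282,0.015,0,0,10,0.06],[-0.283,-0.282,0.015,0,0,10,0.06]])

```text
time_s: 0.93
eef_pos: [0.3729, 0.1623, 0.216]
tool_rot: [0.0, 0.277, 0.961, -0.0]
wrist_force: [0.8, 0.9, 0.6]
finger_gap: 0.703
grasp_force: 0.0
```

```bash
python3 - <<'E'
from h import *
totool([.5277,-.202,.2],np.radians(138.4))
E
```

```text
shift mm [-325.1 -225.9   16.3] turn deg [-0.04  0.03  9.42]
```

apply_moves(rows=[[-0.325,-0.226,0.016,0,0,9.4,0.06],[-0.325,-0.226,0.016,0,0,9.4,0.06],[-0.325,-0.226,0.016,0,0,9.4,0.06],[-0.325,-0.226,0.016,0,0,9.4,0.06],[-0.325,-0.226,0.016,0,0,9.4,0.06],[-0.325,-0.226,0.016,0,0,9.4,0.06],[-0.325,-0.226,0.016,0,0,9.4,0.06],[-0.325,-0.226,0.016,0,0,9.4,0.06],[-0.325,-0.226,0.016,0,0,9.4,0.06],[-0.325,-0.226,0.016,0,0,9.4,0.06]])

```text
time_s: 1.77
eef_pos: [0.529, -0.2031, 0.1992]
tool_rot: [0.0, 0.355, 0.935, -0.0]
wrist_force: [0.7, 1.3, 0.8]
finger_gap: 0.703
grasp_force: 0.0
```

apply_moves(rows=[[0,0,0,0,0,0,0.06],[0,0,0,0,0,0,0.06],[0,0,0,0,0,0,0.06],[0,0,0,0,0,0,0.06]])

```text
time_s: 2.1
eef_pos: [0.5273, -0.1973, 0.2002]
tool_rot: [-0.0, 0.353, 0.936, 0.0]
wrist_force: [-0.8, -0.5, -0.2]
finger_gap: 0.701
grasp_force: 0.0
```

```bash
python3 - <<'E'
from h import *
snap('wrist','w1')
print(ctrl.get_state()['eef_pos'])
totool([.5277,-.202,.2],np.radians(138.4))
z=np.load('pics/w1.npz');print(z['T'].round(3),z['v'],z['cx'],z['cy'])
E
```

```text
[ 0.52739918 -0.19724686  0.20044713]
shift mm [-3.4 -3.4  0.4] turn deg [ 0.01 -0.03  0.24]
[[ 0.661  0.72   0.212  0.473]
 [ 0.75  -0.634 -0.187 -0.151]
 [-0.     0.282 -0.959  0.343]
 [ 0.     0.     0.     1.   ]] 65.70646984690485 278.8871954150775 203.58871060830322
```

View pics/w1.png

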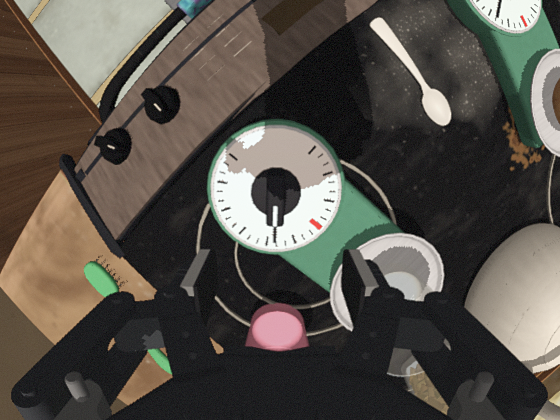

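The wrist view shows the dial centred at about (276,185), the bar pointing down the image to the needle tip at (275,243), and the red mark at (317,224). The fingers straddle the bar. I'll refine from this.

```bash
python3 - <<'E'
from h import *
z=np.load('pics/w1.npz');p=z['p'].astype(int)
for u,v in [(230,200),(320,195),(275,185),(300,240)]: print(pt('w1',u,v).round(4))
# green body ring outer -> skip; dial white: points by depth & colour
vv,uu=np.mgrid[100:275:1,190:360:1];P=np.array([pt('w1',u,v) for u,v in zip(uu.ravel(),vv.ravel())]);C=p[vv.ravel(),uu.ravel()]
m=(C.min(1)>110)&(C.max(1)-C.min(1)<45)&(abs(P[:,2]-.044)<.006)&(np.hypot(P[:,0]-.528,P[:,1]+.2)<.075)
W=P[m];print('z',np.median(W[:,2]));c,r=cv2.minEnclosingCircle(W[:,:2].astype(np.float32));print('dial',c,r)
m=(C[:,0]>160)&(C[:,1]<90)&(C[:,2]<90);h=np.median(W[:,2])
red=P[m].mean(0);print('red',red,m.sum(),az(c,red),np.hypot(*(red[:2]-c)))
k=P[(P[:,2]>.066)&(np.hypot(P[:,0]-.528,P[:,1]+.2)<.05)];print('bar top z',k[:,2].max(),np.percentile(k[:,2],50),len(k),cv2.minAreaRect(k[:,:2].astype(np.float32)))
t=atz('w1',275.5,243,h);print('needle',t,az(c,t),np.hypot(*(t[:2]-c)))
print('t->deg', az(c,red)-az(c,t))
E
```

```text
[ 0.5052 -0.242   0.0439]
[ 0.5588 -0.1738  0.0435]
[ 0.5167 -0.1935  0.0813]
[ 0.5818 -0.2184  0.0429]
z 0.04358603768601743
dial (0.5273643136024475, -0.2049659937620163) 0.0654294490814209
red [ 0.57821955 -0.19553119  0.04430252] 44 10.510175455614661 0.05172301939020947
bar top z 0.23484543730301277 0.20715268512769494 2077 ((0.5221134424209595, -0.19418056309223175), (0.06336461752653122, 0.05268227681517601), 86.66654968261719)
needle [ 0.56775601 -0.23878856  0.04358604] -39.941601091252366 0.052682590586930436
t->deg 50.45177654686702
```

```bash
python3 - <<'E'
from h import *
vv,uu=np.mgrid[150:240,230:320];P=np.array([pt('w1',u,v) for u,v in zip(uu.ravel(),vv.ravel())])
k=P[(P[:,2]>.072)&(P[:,2]<.09)&(np.hypot(P[:,0]-.528,P[:,1]+.2)<.04)]
print(len(k),np.percentile(k[:,2],[5,50,95]));t=k[k[:,2]>.076]
print(t.mean(0),cv2.minAreaRect(t[:,:2].astype(np.float32)))
f=P[(P[:,2]>.046)&(P[:,2]<.056)&(np.hypot(P[:,0]-.528,P[:,1]+.2)<.04)];print(len(f),np.median(f,0),cv2.minEnclosingCircle(f[:,:2].astype(np.float32)))
totool([.5274,-.2035,.056],np.radians(180-40.2))
E
```

```text
988 [0.07772268 0.08018909 0.08149444]
[ 0.52637458 -0.20249443  0.08007888] ((0.5274180173873901, -0.20343053340911865), (0.015929164364933968, 0.046487487852573395), 46.56369400024414)
1141 [ 0.52575996 -0.20180572  0.05041141] ((0.5321953892707825, -0.20815473794937134), 0.030909352004528046)
shift mm [ -4.2  -4.7 144.4] turn deg [ 0.01 -0.03 -1.16]
```

The bar fits a 15.9 x 46.5 mm rectangle centred at (0.5274, -0.2034) with its top at 0.080, which matches the given size. I'll descend and grip.

apply_moves(rows=[[-0.0042,-0.0047,0.03,0,0,0.6,0.05],[-0.0042,-0.0047,0.06,0,0,0.6,0.05],[-0.0042,-0.0047,0.09,0,0,0.6,0.05],[-0.0042,-0.0047,0.115,0,0,0.6,0.05],[-0.0042,-0.0047,0.13,0,0,0.6,0.05],[-0.0042,-0.0047,0.14,0,0,0.6,0.05],[-0.0042,-0.0047,0.145,0,0,0.6,0.05],[-0.0042,-0.0047,0.145,0,0,0.6,0.05],[-0.0042,-0.0047,0.145,0,0,0.6,0.05],[-0.0042,-0.0047,0.145,0,0,0.6,0.05]])

```text
time_s: 2.98
eef_pos: [0.5289, -0.2053, 0.0567]
tool_rot: [0.001, 0.359, 0.933, -0.0]
wrist_force: [-0.4, -0.2, 0.4]
finger_gap: 0.59
grasp_force: 0.0
```

```bash
python3 - <<'E'
from h import *
print(ctrl.get_state()['wrist_force'])
totool([.5274,-.2034,.055],np.radians(138))
E
```

```text
[-0.35543506 -0.15799943  0.39832711]
shift mm [2.4 0.4 1.7] turn deg [ 0.04  0.14 -0.03]
```

apply_moves(rows=[[0.001,0,0,0,0,0,0.03],[0.001,0,0,0,0,0,0.03],[0.001,0,0,0,0,0,0.0],[0.001,0,0,0,0,0,0.0],[0.001,0,0,0,0,0,0.0],[0.001,0,0,0,0,0,0.0],[0.001,0,0,0,0,0,0.0],[0.001,0,0,0,0,0,0.0]], newtons=25)

```text
time_s: 3.65
eef_pos: [0.5286, -0.2032, 0.0562]
tool_rot: [0.001, 0.358, 0.934, 0.002]
wrist_force: [2.4, 4.6, 3.4]
finger_gap: 0.179
grasp_force: 28.7
```

```bash
python3 - <<'E'
from h import *
s=ctrl.get_state();print(s['wrist_force'],s['moment'],s['grasp_force'],s['finger_gap'])
totool([.5274,-.2034,.055],np.radians(138))
E
```

```text
[2.44517568 4.59002723 3.39858452] [ 0.96333123 -0.48162365 -0.06920707] 28.702410757541656 0.17853838567850427
shift mm [ 0.8 -1.   1.2] turn deg [0.21 0.07 0.01]
```

Gripped, with a gap of about 16 mm. Next is the turn, 50° anticlockwise, which is negative about the tool's z.

apply_moves(rows=[[0,0,0,0,0,-5,0],[0,0,0,0,0,-11,0],[0,0,0,0,0,-17,0],[0,0,0,0,0,-23,0],[0,0,0,0,0,-29,0],[0,0,0,0,0,-35,0],[0,0,0,0,0,-41,0],[0,0,0,0,0,-46,0],[0,0,0,0,0,-49,0],[0,0,0,0,0,-50.5,0]])

```text
time_s: 4.48
eef_pos: [0.529, -0.2024, 0.0562]
tool_rot: [0.002, -0.076, 0.997, 0.002]
wrist_force: [3.2, 7.1, 3.1]
finger_gap: 0.183
grasp_force: 28.7
```

apply_moves(rows=[[0,0,0,0,0,0,0],[0,0,0,0,0,0,0],[0,0,0,0,0,0,0],[0,0,0,0,0,0,0]])

```text
time_s: 4.82
eef_pos: [0.5289, -0.2024, 0.0562]
tool_rot: [0.002, -0.075, 0.997, 0.002]
wrist_force: [4.5, 8.3, 3.7]
finger_gap: 0.178
grasp_force: 28.7
```

```bash
python3 - <<'E'
from h import *
s=ctrl.get_state();print(s['wrist_force'],s['moment'])
totool([.5274,-.2034,.055],np.radians(188.5))
snap('wrist','w2')
E
```

```text
[4.48295483 8.34053325 3.72731011] [ 1.36987158 -0.7747506   0.02517548]
shift mm [ 1.7 -0.7  1.2] turn deg [0.16 0.26 0.06]
```

View pics/w2.png

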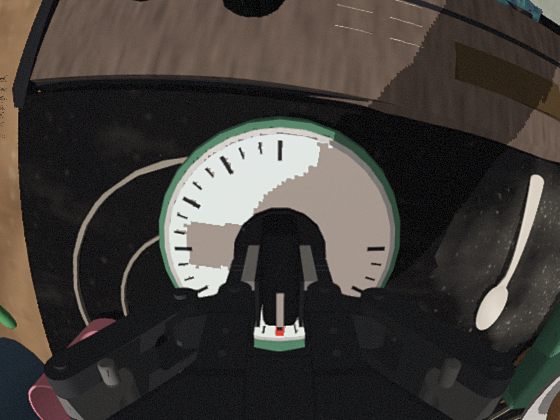

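The view between the fingers shows the needle at column 280, lying on the red mark at (280,330). I'll let go, rise and check.

apply_moves(rows=[[0,0,0,0,0,0,0.02],[0,0,0,0,0,0,0.03],[0,0,0,0,0,0,0.05],[0,0,0,0,0,0,0.05],[0,0,0,0,0,0,0.05],[0,0,-0.02,0,0,0,0.05],[0,0,-0.05,0,0,0,0.05],[0,0,-0.085,0,0,0,0.05],[0,0,-0.12,0,0,0,0.05],[0,0,-0.145,0,0,0,0.05]])

```text
time_s: 5.7
eef_pos: [0.5276, -0.2048, 0.2034]
tool_rot: [0.001, -0.074, 0.997, -0.001]
wrist_force: [1.0, -0.1, 0.2]
finger_gap: 0.585
grasp_force: 0.0
```

apply_moves(rows=[[0,0,0,0,0,0,0.05],[0,0,0,0,0,0,0.05],[0,0,0,0,0,0,0.05],[0,0,0,0,0,0,0.05]])

```text
time_s: 6.03
eef_pos: [0.5262, -0.2039, 0.1986]
tool_rot: [-0.001, -0.074, 0.997, 0.001]
wrist_force: [0.3, 0.0, -0.8]
finger_gap: 0.586
grasp_force: 0.0
```

```bash
python3 - <<'E'
from h import *
snap('wrist','w3')
p=cv2.imread('pics/w3.png')
cv2.imwrite('pics/w3c.png',cv2.resize(p[100:275,180:380],None,fx=3.4,fy=3.4,interpolation=cv2.INTER_CUBIC))
vv,uu=np.mgrid[130:260,220:340];P=np.array([pt('w3',u,v) for u,v in zip(uu.ravel(),vv.ravel())]);C=p[vv.ravel(),uu.ravel()].astype(int)
t=P[(P[:,2]>.076)&(P[:,2]<.09)&(np.hypot(P[:,0]-.528,P[:,1]+.2)<.04)]
print(cv2.minAreaRect(t[:,:2].astype(np.float32)))
m=(C[:,2]>160)&(C[:,1]<90)&(C[:,0]<90);red=P[m].mean(0);print(red,az([.5274,-.2034],red),uu.ravel()[m].mean(),vv.ravel()[m].mean())
print(ctrl.get_state()['eef_pos'])
E
```

```text
((0.5268799066543579, -0.2033056765794754), (0.04518391564488411, 0.015518675558269024), 8.061957359313965)
[ 0.58166973 -0.19508938  0.04446257] 8.706380080558276 280.0 243.5
[ 0.52616026 -0.20381056  0.19842768]
```

View pics/w3c.png

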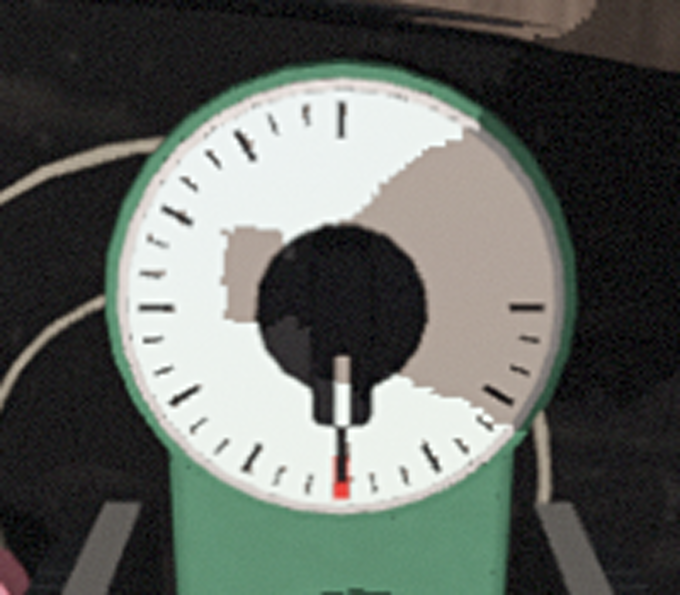

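The needle lies on the red mark; bar and mark both read about 8° in azimuth. One last look at the glass and the onion scale.

```bash
python3 - <<'E'
from h import *
snap('top','t1')
p=cv2.imread('pics/t1.png');cv2.imwrite('pics/t1c.png',cv2.resize(p[130:290,140:420],None,fx=2.8,fy=2.8))
E
```

```text
(no output)
```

View pics/t1c.png

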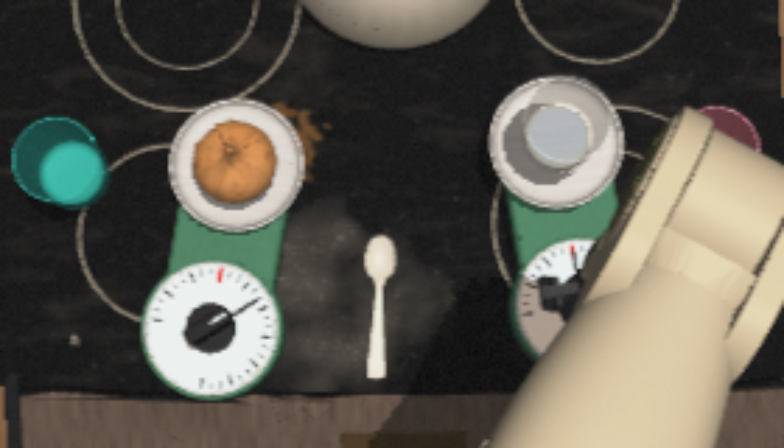

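The glass stands in its pan at (557,140) in the crop, and the needle is at the red mark at (573,250). The onion scale's dial at (210,328) is unchanged.

```bash
python3 -c "
from cell import ctrl
print(ctrl.job_done())"
```

```text
the job is handed in; nothing more can be done
None
```

I tared the tumbler scale: its needle is within about 1° of the red zero mark, the knob is released, the glass stands in its pan and the onion scale's dial is unchanged; the job was handed in at about 6 s.

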